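# Wind the screw press open to its stop and unload the brake pad

## Task

The brake pad clamped in the small bench screw press has finished bonding. Wind the press open with its handwheel, which climbs as it turns, until you feel the spindle come up firmly against its stop, but do not force it there. Then draw the pad out of the press and lay it flat in the middle of the shallow open metal tray.

Things in the scene. Friction and masses are not known exactly. Their poses are not given: they have to be found in the camera images.
- press: Grey bench screw press bolted down: base 110 x 150 x 14 mm, two columns, crosshead (40 x 150 mm, top 137 mm up). Origin: under the centre of the base, on the spindle axis; z up. Its -x side is the open front. A tongue 36 mm wide, top 30 mm up, runs from x = +30 to -75 mm: the pad lies on it and sticks out at the front.
- spindle: Vertical steel screw of the press with foot, collar and handwheel. Its origin lies at the press's origin while the pad is clamped and rises with the screw, 20 mm per turn of the wheel (right-hand thread: counter-clockwise from above raises it). It stays where it is left. The collar's top face is 80 mm above this origin.
- wheel_centre (a point): Centre of the handwheel on top of the spindle, 185 mm above the spindle's origin: knurled dark steel disc of 60 mm diameter, rim 14 mm thick (this point is half-way up the rim), hub 14 mm above this point. Free all round; 41 mm of air below the rim when clamped. Its drag is about 0.12 N m. It climbs 3.2 mm per rad, so the hand must rise with it.
- stop_yoke: Flat steel bar clamped across both columns; it carries a brass stop bush, screwed in by an unknown amount, whose lower end the spindle's collar meets after 8 to 13 mm of rise. Origin: centre of the bar's underside. Once they meet, wheel torque climbs over the drag by about 0.2 N m per 0.1 rad: 0.1 to 0.4 N m over the drag is firmly up, 250 N at the collar (0.8 N m over the drag) is forced.
- pad_centre (a point): Centre of the dark brake pad in the press, half-way up its 17 mm: steel back plate 120 x 52 x 6 mm below, lining 110 x 48 mm on it, a 16 mm wide ear at each end (146 mm overall); one long edge tapers 5 mm towards the ends. 0.18 to 0.35 kg. Long axis is this frame's y, width x, z up. Clamped at its inner end, centre 45 mm in front of the spindle axis. A second, like pad on the bench is not needed.
- tray: Shallow open metal tray on the bench, 140 x 200 x 30 mm, walls and floor 3 mm. Origin: underside centre; long side along its y, z up. Fixed.

How it is judged:
By the outcome, as a careful person would: the job done as asked, in the order asked, and still so for the second after the job is handed in, with the robot touching nothing.
It also fails if it takes over 72 s, if anything falls off the work surface, if the arm or the gripper's body presses on something with over 40 N, if the wrist force passes 120 N, or if a joint passes its speed limit or range.

## Robot

A 6-joint arm with a two-finger parallel gripper is mounted at the origin on a cart in front of the work surface, level with it; the furniture and walls round the work are solid. World frame = base frame: x ahead of the robot, y to its left, z up, the work surface at z = 0. Lengths are in m, angles in rad, forces in N, time in s.
With the tool pointing down it reaches from about 0.275 to 0.75 m from the base axis. Payload 10.2 kg.
Tool frame: the origin (TCP) lies at the very end of the fingers, on their centre line; the grasp point (between the pads) lies 19 mm behind it; z points along the fingers, y is the line along which they close (so a half turn about z gives the same grasp; the last joint's range is limited). The gripper opens to 85 mm and grips with 20 to 120 N. Pads are 22 mm wide; open, the fingers measure 114 mm over their backs; the gripper's body (76 mm by 85 mm) begins 54 mm behind the grasp point. The pads swing forward as they close: fully open they stand 13 mm farther back than shut.
Start: joints at [0.934, 0.313, 1.498, -0, 1.331, -0.223], TCP at [0.211, 0.481, 0.231] pointing down, gripper open.
Joint ranges: [-2.94, 2.94], [-0.97, 2.17], [0.19, 2.56], [-1.23, 4.37], [0.02, 3.11], [-2.88, 2.88]. Speed limits (rad/s): [2.39, 2.39, 3.01, 3.14, 3.14, 3.14].

## Interface

Orientations are given as a 3x3 rotation matrix whose columns are the frame's x, y, z axes.
In Python, from workcell import arm gives the robot as it stands. The module is installed in compiled form; this text tells all that it offers.
- The arm moves only by the tool arm_command, never from a script. Its argument "targets" is a list that holds one entry, the list of rows, each a list of 6 numbers: the shift along the tool's x, y, z in m, then the turn, a rotation vector about the tool's x, y, z in degrees. In form: [[[dx, dy, dz, rx, ry, rz], ...]]. A call has 1 to 20 rows; each row shifts and turns the commanded pose from where the row before left it, along the tool's axes as they then stand; what a row does not reach is not made up. A row lasts 1/8 s, in which the tool goes at most 62.5 mm and 10.7 degrees, less where a joint would pass 70% of its speed; a pose out of reach is approached as far as the arm can. A call with a gripper value outside its range is refused whole. "fingers" is the opening, from 0 (shut) to 1 (fully open), set as the call begins (left out, the last holds). The fingers move at their own pace and stop on an object; the grip force is fixed at half the most. Time passes only in rows, so rows that do not move let the fingers close. It gives the time, the measured TCP pose, the force, the opening and the grip force at its end, in the units of the state.
- arm.sense(): the state, without advancing time (a new reading comes with each control period).
- arm.camera(name): name is "side" or "top"; returns the picture (420x560x3 uint8, red, green, blue); there is no depth.
- arm.get_calibration(name): a dict with "fx", "fy", "cx", "cy" (pixels), "R" (3x3) and "t" (3): a world point X has camera coordinates R X + t. Camera axes: x right, y down, z forward; pixel columns grow to the right and rows downward; lengths in m; the calibration is good to about 2 mm. A picture is of the moment at which its call begins. get_calibration takes no time and is no camera call.
- arm.close_job(): hands the job in; it is judged then, once.
The state is a dict: "t": time; "joints": joint angles; "joint_vel": joint speeds; "tau": joint torques, N m; "tcp_pos": TCP position; "ee_rot": TCP orientation; "ft_force": force on the tool from outside, world axes, zero at the start; "wrist_torque": the same for the moment, N m; "grip_width": opening from 0.0 (shut) to 1.0 (fully open); "grip_force": force on a finger pad.
Only numpy, scipy, OpenCV 4.12 (cv2) and the standard library are available. Lean on these libraries where they do the work, as an engineer would, in place of code of your own. Each camera call takes 0.05 s, during which the arm holds its last target. There are 200 camera calls.

## Working session

There is one attempt and no reset: what is moved stays moved. The work goes in short steps, Python scripts to look and compute and a tool call to move; the robot and the scene stay as the last step left them, time stands still between calls to the robot, and variables do not carry over. Pictures are saved under pics/ and viewed, at most 12 in all, crops included, and the job is handed in when it is done.

Besides the shell and the picture viewer there is one more tool, called after "Call:" as name(argument=value, ...) on one line, values as JSON. arm_command: Moves the arm, as the interface text tells. Its arguments: {"type":"object","properties":{"targets":{"type":"array"},"fingers":{"type":"number"}},"required":["targets"]}

```bash
mkdir -p pics
python3 - <<'E'
from workcell import arm
import cv2,numpy as np
np.set_printoptions(precision=4,suppress=True)
for n in("side","top"):
    im=arm.camera(n)[:,:,::-1]
    cv2.imwrite(f"pics/{n}0.png",cv2.resize(im,(800,600),interpolation=cv2.INTER_CUBIC))
    c=arm.get_calibration(n);print(n,c['fx'],c['fy'],c['cx'],c['cy'],c['R'],c['t'],-c['R'].T@c['t'])
s=arm.sense();print(s)
E
```

```text
side 412.83411404271186 412.83411404271186 277.25709158361394 216.4716813944439 [[-0.9187 -0.395   0.0046]
 [-0.2658  0.6096 -0.7468]
 [ 0.2922 -0.6873 -0.6651]] [0.5367 0.1532 0.8986] [0.2712 0.7362 0.7096]
top 433.9904287547207 433.9904287547207 267.95892940524124 209.42100712543444 [[ 0.0114 -0.9997 -0.0226]
 [-0.9924 -0.0085 -0.123 ]
 [ 0.1228  0.0238 -0.9921]] [0.1519 0.5256 0.9259] [0.4061 0.1343 0.9867]
{'t': 0.1, 'joints': array([ 0.9336,  0.3134,  1.4983, -0.    ,  1.331 , -0.2234]), 'joint_vel': array([ 0.0022, -0.0017, -0.002 ,  0.0005,  0.0005, -0.001 ]), 'tau': array([  0.0019, -41.2899, -26.0139,  -0.0002,   0.0031,   0.    ]), 'tcp_pos': array([0.211 , 0.4805, 0.2308]), 'ee_rot': array([[-0.9156,  0.4021, -0.0007],
       [ 0.4021,  0.9156, -0.0009],
       [ 0.0002, -0.0011, -1.    ]]), 'ft_force': array([-0.4506,  0.2615, -0.5438]), 'wrist_torque': array([ 0.0114, -0.0111,  0.0434]), 'grip_force': 0.0, 'grip_width': 1.0000565030576036}
```

View pics/side0.png

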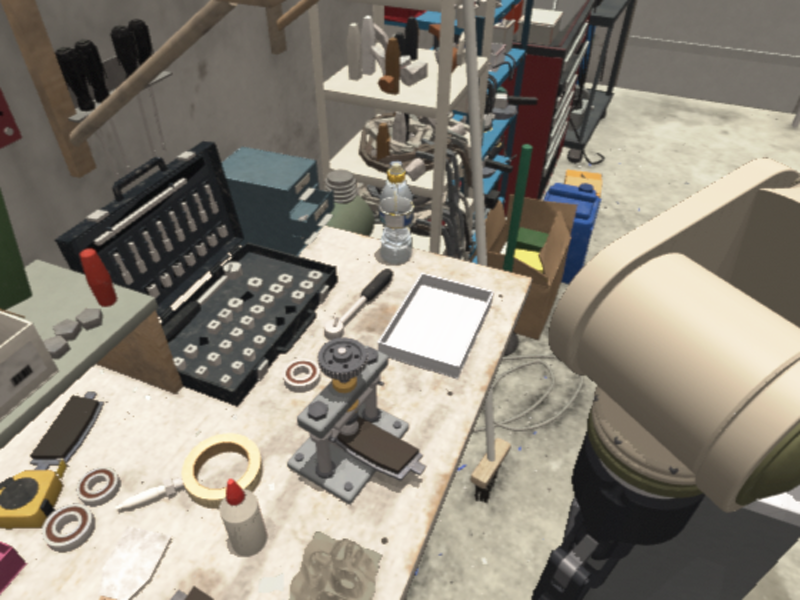

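View pics/top0.png

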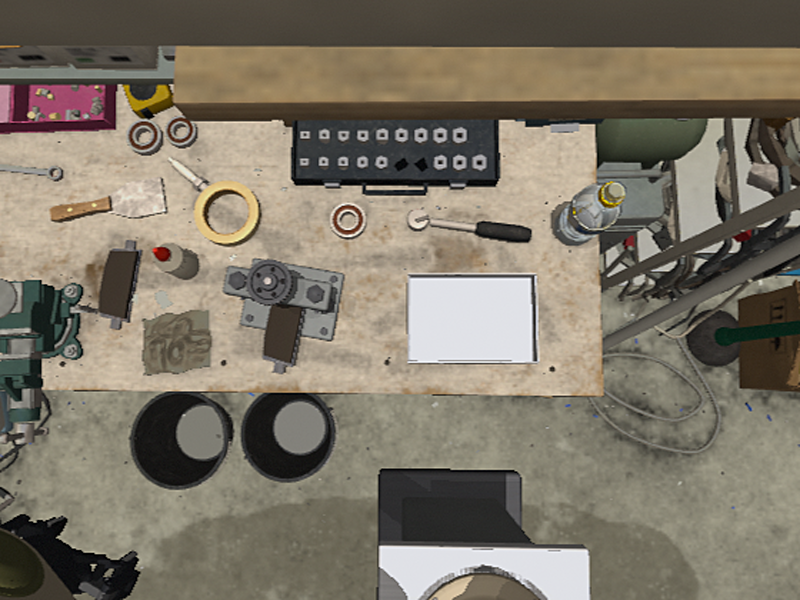

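Side view: the press is at about (345,430), with its wheel at (343,355) and the tray at (437,322). Top view: the wheel is at (270,283), the pad sticks out towards the robot to (280,370), and the tray is at (472,318). I'll take enlarged crops.

Run:
```python
import cv2
from workcell import arm
def crop(n,x0,y0,w,h,k):
    im=arm.camera(n)[:,:,::-1][y0:y0+h,x0:x0+w]
    im=cv2.resize(im,None,fx=k,fy=k,interpolation=cv2.INTER_CUBIC)
    for i in range(0,w,10): cv2.putText(im,str(x0+i),(i*k,10),0,.35,(0,0,255)); cv2.line(im,(i*k,12),(i*k,18),(0,0,255))
    for j in range(0,h,10): cv2.putText(im,str(y0+j),(0,j*k+4),0,.35,(0,0,255)); cv2.line(im,(22,j*k),(28,j*k),(0,0,255))
    cv2.imwrite(f"pics/{n}c.png",im)
crop("top",150,175,100,90,6)
crop("side",190,230,130,120,5)
```

```text
(no output)
```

View pics/topc.png

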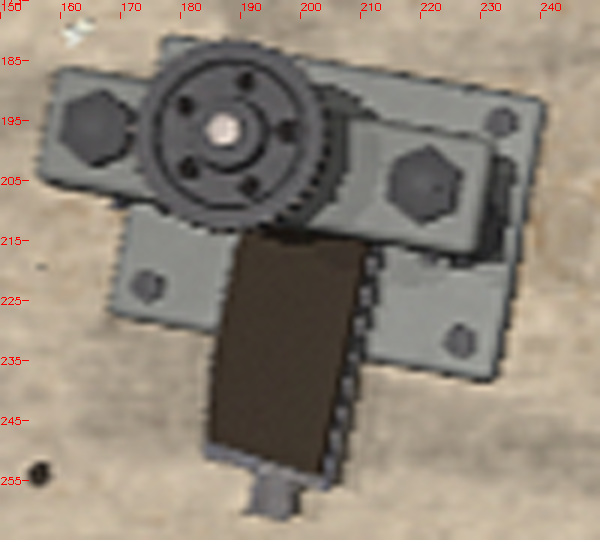

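View pics/sidec.png

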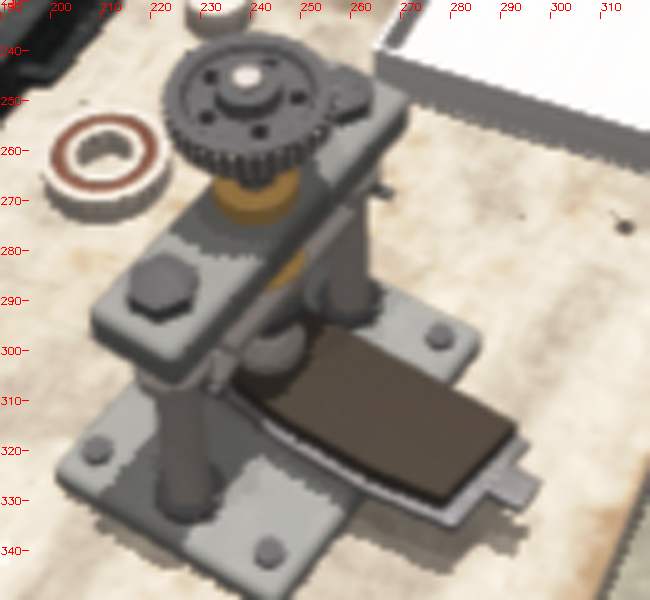

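Top crop: hub at (187,196), base corners at (240.5,191.7), (232.2,238.3) and (168,227), ear tip at (195,261). Side crop: hub at (239.4,245), base corners at (201.4,324), (245,349.4) and (286,298.6). Next I fit the poses.

```bash
cat > h.py <<'E'
import numpy as np,cv2
from workcell import arm
from scipy.optimize import least_squares
np.set_printoptions(precision=4,suppress=True)
C={n:arm.get_calibration(n) for n in("side","top")}
def proj(n,X):
    c=C[n];p=np.atleast_2d(X)@c['R'].T+c['t'];return p[:,:2]/p[:,2:]*[c['fx'],c['fy']]+[c['cx'],c['cy']]
def place(q,P):
    x,y,a=q;P=np.array(P,float);c,s=np.cos(a),np.sin(a)
    return np.c_[x+c*P[:,0]-s*P[:,1],y+s*P[:,0]+c*P[:,1],P[:,2]]
def fit(obs,q0):
    f=lambda q:np.concatenate([(proj(n,place(q,[p]))-uv).ravel() for n,p,uv in obs])
    r=least_squares(f,q0,loss='soft_l1');return r.x,f(r.x).reshape(-1,2)
def ray(n,uv,z):
    c=C[n];d=c['R'].T@[(uv[0]-c['cx'])/c['fx'],(uv[1]-c['cy'])/c['fy'],1];o=-c['R'].T@c['t'];return o+d*(z-o[2])/d[2]
E
python3 - <<'E'
from h import *
m=.001
T=lambda x,y:(150+(x+.5)/6-.5,175+(y+.5)/6-.5); S=lambda x,y:(190+(x+.5)/5-.5,230+(y+.5)/5-.5)
F=lambda x,y:((x+.5)*.7-.5,(y+.5)*.7-.5)
o=[("top",(0,0,.199),T(222,129)),("side",(0,0,.199),S(247,76)),
("top",(.055,-.075,.014),T(543,100)),("top",(-.055,-.075,.014),T(493,380)),("top",(-.055,.075,.014),T(108,312)),
("side",(.055,.075,.014),S(57,472)),("side",(-.055,.075,.014),S(275,598)),("side",(-.055,-.075,.014),S(480,343)),
("top",(.02,.075,.137),T(55,67)),("top",(-.02,.075,.137),T(38,182)),("top",(-.02,-.075,.137),T(487,250))]
q,r=fit(o,[.45,.25,-.15]);print("press",q,np.degrees(q[2]));print(r)
for n,P in(("top",T(222,129)),("side",S(247,76))):print(ray(n,P,.199))
t=[("top",(.07,.1,.03),F(408,274)),("top",(.07,-.1,.03),F(537,273)),("top",(-.07,-.1,.03),F(537,363)),("top",(-.07,.1,.03),F(408,363)),
("side",(.07,.1,.03),F(380,347)),("side",(.07,-.1,.03),F(426,275)),("side",(-.07,-.1,.03),F(493,291)),("side",(-.07,.1,.03),F(460,372))]
t=[(n,p,u) for n,p,u in t if n=="top" or 1]
qt,r=fit(t,[.4,-.05,0]);print("tray",qt);print(r)
# pad
c,s=np.cos(q[2]),np.sin(q[2]);R=np.array([[c,-s],[s,c]])
for nm,n,uv,z in(("eartip","top",T(272,522),.036),("linL","top",T(207,443),.047),("linR","top",T(325,475),.047),("farL","top",T(240,235),.047),("farR","top",T(367,242),.047),("eartipS","side",S(531,496),.036),("linS1","side",S(443,500),.047),("linS2","side",S(517,424),.047)):
    X=ray(n,uv,z);print(nm,X,R.T@(X[:2]-q[:2]))
E
```

```text
press [ 0.527   0.3024 -0.1516] -8.68390706898797
[[ 0.6252  0.0627]
 [ 0.0005  0.0084]
 [ 0.6933 -1.0531]
 [ 0.7167  0.0297]
 [-0.38    0.6717]
 [-1.8926 -0.5581]
 [ 0.3917  1.3009]
 [ 0.9967 -2.9575]
 [ 0.0023 -0.5044]
 [-1.0252 -0.0884]
 [-1.6998  0.5764]]
[0.5271 0.3036 0.199 ]
[0.527  0.3024 0.199 ]
tray [0.4961 0.0196 0.0116]
[[-0.7898 -0.0351]
 [-0.9837  0.3172]
 [ 0.9712  0.6823]
 [-0.4766  0.7381]
 [-1.3582 -3.0447]
 [-3.0822 -1.591 ]
 [ 1.0537  0.3617]
 [ 0.0136 -3.3059]]
eartip [0.4077 0.3153 0.036 ] [-0.1199 -0.0053]
linL [0.4357 0.3377 0.047 ] [-0.0956  0.0211]
linR [0.4247 0.2946 0.047 ] [-0.1    -0.0232]
farL [0.5114 0.3283 0.047 ] [-0.0193  0.0232]
farR [0.5093 0.2818 0.047 ] [-0.0144 -0.0231]
eartipS [0.4098 0.3178 0.036 ] [-0.1182 -0.0025]
linS1 [0.4367 0.3391 0.047 ] [-0.0948  0.0226]
linS2 [0.4239 0.2973 0.047 ] [-0.1011 -0.0207]
```

Call:
arm_command(targets=[[[-0.0361, -0.0036, 0, 0, 0, 0], [-0.0361, -0.0036, 0, 0, 0, 0], [-0.0361, -0.0036, 0, 0, 0, 0], [-0.0361, -0.0036, 0, 0, 0, 0], [-0.0361, -0.0036, 0, 0, 0, 0], [-0.0361, -0.0036, 0, 0, 0, 0], [-0.0361, -0.0036, 0, 0, 0, 0], [-0.0361, -0.0036, 0, 0, 0, 0], [-0.0361, -0.0036, 0, 0, 0, 0], [-0.0361, -0.0036, 0, 0, 0, 0], [0, 0, 0, 0, 0, 10], [0, 0, 0, 0, 0, 10], [0, 0, 0, 0, 0, 10], [0, 0, 0, 0, 0, 10], [0, 0, 0, 0, 0, 10], [0, 0, 0, 0, 0, 10], [0, 0, 0, 0, 0, 10], [0, 0, 0, 0, 0, 10], [0, 0, 0, 0, 0, 10], [0, 0, 0, 0, 0, 10]]], fingers=1)

```text
t: 2.7
tcp_pos: [0.5271, 0.3026, 0.231]
ee_rot: [[0.56, 0.829, -0.001], [0.829, -0.56, -0.0], [-0.0, -0.0, -1.0]]
ft_force: [-0.0, 0.4, 0.2]
grip_width: 0.998
grip_force: 0.0
```

Call:
arm_command(targets=[[[0, 0, 0, 0, 0, 10], [0, 0, 0, 0, 0, 10], [0, 0, 0, 0, 0, 10], [0, 0, 0, 0, 0, 10], [0, 0, 0, 0, 0, 10], [0, 0, 0, 0, 0, 10], [0, 0, 0, 0, 0, 10], [0, 0, 0, 0, 0, 10], [0, 0, 0, 0, 0, 0], [0, 0, 0, 0, 0, 0]]])

```text
t: 3.95
tcp_pos: [0.5271, 0.3026, 0.2312]
ee_rot: [[0.917, -0.399, -0.0], [-0.399, -0.917, -0.0], [-0.0, 0.0, -1.0]]
ft_force: [-0.4, -0.6, 0.2]
grip_width: 0.999
grip_force: 0.0
```

Run:
```python
from h import *
s=arm.sense();print(s)
print(s['ee_rot'].T@(np.array([.527,.303,.160])-s['tcp_pos']))
```

```text
{'t': 3.95, 'joints': array([ 0.3285,  0.4989,  1.2278, -0.    ,  1.4152,  2.3098]), 'joint_vel': array([-0.0004, -0.0012, -0.0004, -0.0007,  0.0008,  0.013 ]), 'tau': array([ -0.0032, -50.3079, -26.6516,  -0.0002,   0.001 ,   0.0224]), 'tcp_pos': array([0.5271, 0.3026, 0.2312]), 'ee_rot': array([[ 0.9169, -0.399 , -0.0003],
       [-0.399 , -0.9169, -0.0001],
       [-0.0002,  0.0002, -1.    ]]), 'ft_force': array([-0.4114, -0.6475,  0.1618]), 'wrist_torque': array([ 0.0187, -0.003 ,  0.0217]), 'grip_force': 0.0, 'grip_width': 0.9986904672899793}
[-0.0003 -0.0004  0.0712]
```

Call:
arm_command(targets=[[[0, 0, 0.012, 0, 0, 0], [0, 0, 0.012, 0, 0, 0], [0, 0, 0.012, 0, 0, 0], [0, 0, 0.012, 0, 0, 0], [0, 0, 0.012, 0, 0, 0], [0, 0, 0.011, 0, 0, 0], [0, 0, 0, 0, 0, 0]]])

```text
t: 4.82
tcp_pos: [0.5268, 0.3025, 0.1594]
ee_rot: [[0.916, -0.402, -0.002], [-0.402, -0.916, -0.001], [-0.001, 0.001, -1.0]]
ft_force: [-0.2, -0.1, 0.2]
grip_width: 0.999
grip_force: 0.0
```

Call:
arm_command(targets=[[[0, 0, 0, 0, 0, 0], [0, 0, 0, 0, 0, 0], [0, 0, 0, 0, 0, 0], [0, 0, 0, 0, 0, 0], [0, 0, 0, 0, 0, 0], [0, 0, 0, 0, 0, 0]]], fingers=0)

```text
t: 5.58
tcp_pos: [0.5271, 0.3017, 0.1616]
ee_rot: [[0.916, -0.402, 0.0], [-0.402, -0.916, -0.002], [0.001, 0.002, -1.0]]
ft_force: [-4.4, -5.8, 7.1]
grip_width: 0.68
grip_force: 63.8
```

Run:
```python
from h import *
s=arm.sense();print(s)
print(s['ee_rot'].T@s['ft_force'])
cv2.imwrite("pics/g1.png",cv2.resize(arm.camera("side")[200:350,180:340,::-1],None,fx=4,fy=4,interpolation=cv2.INTER_CUBIC))
```

```text
{'t': 5.575, 'joints': array([ 0.328 ,  0.5507,  1.3302, -0.0019,  1.2612,  2.3131]), 'joint_vel': array([ 0.0002, -0.0011, -0.0007,  0.0016,  0.0002,  0.0005]), 'tau': array([  1.5509, -47.2811, -25.2483,   1.1793,  -1.6913,   0.0184]), 'tcp_pos': array([0.5271, 0.3017, 0.1616]), 'ee_rot': array([[ 0.9157, -0.402 ,  0.0001],
       [-0.402 , -0.9157, -0.0019],
       [ 0.0009,  0.0017, -1.    ]]), 'ft_force': array([-4.3843, -5.8262,  7.1097]), 'wrist_torque': array([-1.2365,  0.8643,  0.0252]), 'grip_force': 63.77451181411743, 'grip_width': 0.6795874094721043}
[-1.6665  7.1092 -7.0991]
```

View pics/g1.png

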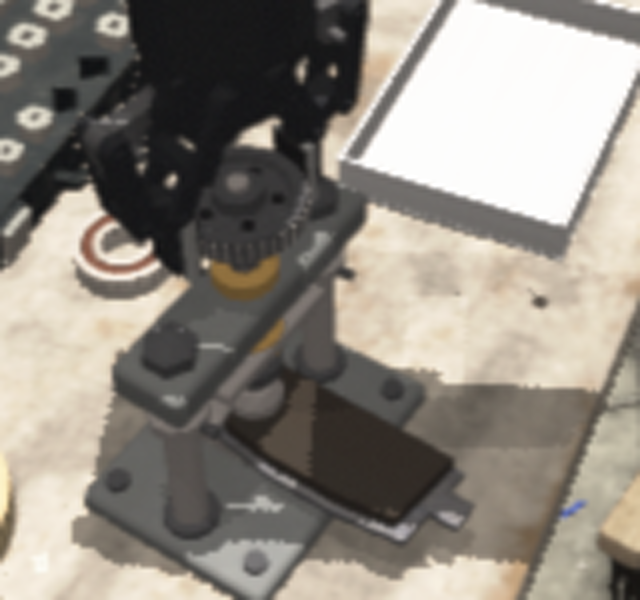

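Grip is sound: both fingers are on the rim and the opening reads about 58 mm. I'll start turning.

Call:
arm_command(targets=[[[0.0006, 0.0006, -0.002, 0, 0, 0], [0, 0, -0.0004, 0, 0, -8], [0, 0, -0.0005, 0, 0, -8], [0, 0, -0.0004, 0, 0, -8], [0, 0, -0.0005, 0, 0, -8], [0, 0, -0.0004, 0, 0, -8], [0, 0, -0.0001, 0, 0, -2]]])

```text
t: 6.5
tcp_pos: [0.527, 0.3019, 0.1639]
ee_rot: [[0.949, 0.315, -0.002], [0.315, -0.949, -0.0], [-0.002, -0.0, -1.0]]
ft_force: [-1.6, 2.0, -6.5]
grip_width: 0.683
grip_force: 66.8
```

```bash
cat > st.py <<'E'
from h import *
s=arm.sense();R=s['ee_rot']
print(s['t'],s['tcp_pos'],"yaw",np.degrees(np.arctan2(R[1,0],R[0,0])),"F",s['ft_force'],"M",s['wrist_torque'],"tau6",s['tau'][5],s['joints'],s['grip_width'],s['grip_force'])
E
python3 st.py
```

```text
6.5 [0.527  0.3019 0.1639] yaw 18.336586678706205 F [-1.6344  2.0176 -6.4874] M [-0.2715  0.0115 -0.12  ] tau6 -0.33797917887568474 [0.3275 0.549  1.3267 0.0001 1.2675 1.5782] 0.6829749143387303 66.81145906448364
```

Call:
arm_command(targets=[[[0, 0, -0.0004, 0, 0, -8], [0, 0, -0.0004, 0, 0, -8], [0, 0, -0.0004, 0, 0, -8], [0, 0, -0.0004, 0, 0, -8], [0, 0, -0.0004, 0, 0, -8], [0, 0, -0.0004, 0, 0, -8], [0, 0, -0.0004, 0, 0, -8], [0, 0, -0.0004, 0, 0, -8], [0, 0, -0.0004, 0, 0, -8], [0, 0, -0.0004, 0, 0, -8], [0, 0, -0.0001, 0, 0, -2]]])

```text
t: 7.88
tcp_pos: [0.5267, 0.3023, 0.1685]
ee_rot: [[-0.179, 0.984, -0.002], [0.984, 0.179, 0.001], [0.001, -0.002, -1.0]]
ft_force: [-6.4, 1.5, -4.0]
grip_width: 0.682
grip_force: 67.0
```

```bash
python3 st.py
```

```text
7.875 [0.5267 0.3023 0.1685] yaw 100.31452334681353 F [-6.4163  1.4753 -3.9629] M [ 0.3226  0.1679 -0.1424] tau6 -0.20986868999898434 [0.3278 0.5445 1.3215 0.0013 1.2769 0.1474] 0.6815664748112119 66.95488929748535
```

Call:
arm_command(targets=[[[0, 0, -0.0003, 0, 0, -6], [0, 0, -0.0004, 0, 0, -6], [0, 0, -0.0003, 0, 0, -6], [0, 0, -0.0002, 0, 0, -3], [0, 0, 0, 0, 0, 0]]])

```text
t: 8.5
tcp_pos: [0.5265, 0.3023, 0.1696]
ee_rot: [[-0.518, 0.855, -0.002], [0.855, 0.518, 0.001], [0.002, -0.001, -1.0]]
ft_force: [-6.6, -0.3, -5.4]
grip_width: 0.681
grip_force: 67.0
```

```bash
python3 st.py
```

```text
8.5 [0.5265 0.3023 0.1696] yaw 121.22998399252018 F [-6.6309 -0.2673 -5.3567] M [0.4541 0.4014 0.1444] tau6 -0.09661430725827813 [ 0.3278  0.5434  1.3202  0.0016  1.2798 -0.2177] 0.6810757159449199 67.03386425971985
```

Call:
arm_command(targets=[[[0, 0, -0.0001, 0, 0, -2], [0, 0, -0.0001, 0, 0, -2], [0, 0, -0.0001, 0, 0, -2]]])

```text
t: 8.88
tcp_pos: [0.5265, 0.3022, 0.1699]
ee_rot: [[-0.605, 0.796, -0.002], [0.796, 0.605, 0.001], [0.002, -0.001, -1.0]]
ft_force: [-7.5, 0.1, -2.8]
grip_width: 0.683
grip_force: 67.0
```

```bash
python3 st.py
```

```text
8.875 [0.5265 0.3022 0.1699] yaw 127.23993421350781 F [-7.4602  0.103  -2.7846] M [ 0.5465  0.5002 -0.1769] tau6 0.23660000413656235 [ 0.3277  0.5431  1.3198  0.0017  1.2807 -0.3227] 0.6826989187891617 67.02788472175598
```

Call:
arm_command(targets=[[[0, 0, -0.0001, 0, 0, -2], [0, 0, -0.0001, 0, 0, -2], [0, 0, -0.0001, 0, 0, -2]]])

```text
t: 9.25
tcp_pos: [0.5264, 0.3023, 0.1703]
ee_rot: [[-0.685, 0.728, -0.003], [0.728, 0.685, 0.001], [0.002, -0.001, -1.0]]
ft_force: [-7.4, 0.2, -2.9]
grip_width: 0.686
grip_force: 67.1
```

```bash
python3 st.py
```

```text
9.25 [0.5264 0.3023 0.1703] yaw 133.24042251695442 F [-7.3752  0.232  -2.9034] M [ 0.6117  0.6488 -0.1535] tau6 0.23557637818157673 [ 0.3277  0.5428  1.3194  0.0017  1.2815 -0.4275] 0.6863056477278243 67.05646276473999
```

Call:
arm_command(targets=[[[0, 0, -0.0001, 0, 0, -2], [0, 0, -0.0001, 0, 0, -2], [0, 0, -0.0001, 0, 0, -2], [0, 0, -0.0001, 0, 0, -1]]])

```text
t: 9.75
tcp_pos: [0.5264, 0.3022, 0.1706]
ee_rot: [[-0.768, 0.64, -0.003], [0.64, 0.768, 0.001], [0.003, -0.001, -1.0]]
ft_force: [-6.7, 0.2, -2.9]
grip_width: 0.682
grip_force: 67.1
```

```bash
python3 st.py
```

```text
9.75 [0.5264 0.3022 0.1706] yaw 140.21551852803782 F [-6.7244  0.1818 -2.8877] M [ 0.5274  0.64   -0.1468] tau6 -0.020405781688168645 [ 0.3276  0.5424  1.3189  0.0017  1.2826 -0.5493] 0.6817320728169239 67.10389137268066
```

Call:
arm_command(targets=[[[0, 0, -0.0001, 0, 0, -2], [0, 0, -0.0001, 0, 0, -2], [0, 0, -0.0001, 0, 0, -2], [0, 0, -0.0001, 0, 0, -1]]])

```text
t: 10.25
tcp_pos: [0.5263, 0.3022, 0.171]
ee_rot: [[-0.841, 0.542, -0.003], [0.542, 0.841, 0.001], [0.003, -0.001, -1.0]]
ft_force: [-7.4, 0.4, -3.2]
grip_width: 0.679
grip_force: 67.1
```

```bash
python3 st.py
```

```text
10.25 [0.5263 0.3022 0.171 ] yaw 147.21357000735435 F [-7.3628  0.444  -3.1699] M [ 0.4714  0.7856 -0.1432] tau6 -0.020483064581640065 [ 0.3276  0.5421  1.3185  0.0018  1.2836 -0.6715] 0.6791847005689552 67.11562156677246
```

Call:
arm_command(targets=[[[0, 0, -0.0001, 0, 0, -2], [0, 0, -0.0001, 0, 0, -2], [0, 0, -0.0001, 0, 0, -2], [0, 0, -0.0001, 0, 0, -2]]])

```text
t: 10.75
tcp_pos: [0.5263, 0.3021, 0.1715]
ee_rot: [[-0.908, 0.419, -0.003], [0.419, 0.908, 0.001], [0.003, -0.001, -1.0]]
ft_force: [-8.6, -0.7, -1.7]
grip_width: 0.681
grip_force: 67.2
```

```bash
python3 st.py
```

```text
10.75 [0.5263 0.3021 0.1715] yaw 155.23023889320538 F [-8.647  -0.6522 -1.7456] M [ 0.4892  0.9051 -0.127 ] tau6 0.23410276975482702 [ 0.3276  0.5417  1.3179  0.0017  1.2846 -0.8114] 0.6809666738172298 67.166086435318
```

Call:
arm_command(targets=[[[0, 0, -0.0001, 0, 0, -2], [0, 0, -0.0001, 0, 0, -2], [0, 0, -0.0001, 0, 0, -2], [0, 0, -0.0001, 0, 0, -2]]])

```text
t: 11.25
tcp_pos: [0.5263, 0.3021, 0.1719]
ee_rot: [[-0.957, 0.289, -0.003], [0.289, 0.957, 0.001], [0.003, -0.0, -1.0]]
ft_force: [-8.4, -1.0, -2.0]
grip_width: 0.684
grip_force: 67.2
```

```bash
python3 st.py
```

```text
11.25 [0.5263 0.3021 0.1719] yaw 163.22759281602288 F [-8.3859 -1.0003 -1.9599] M [ 0.3863  0.9626 -0.154 ] tau6 0.23300355300307274 [ 0.3275  0.5413  1.3174  0.0017  1.2858 -0.951 ] 0.6837329266757723 67.20571517944336
```

Call:
arm_command(targets=[[[0, 0, -0.0001, 0, 0, -2], [0, 0, -0.0001, 0, 0, -2], [0, 0, -0.0001, 0, 0, -2], [0, 0, -0.0001, 0, 0, -2]]])

```text
t: 11.75
tcp_pos: [0.5263, 0.302, 0.1723]
ee_rot: [[-0.988, 0.153, -0.003], [0.153, 0.988, 0.001], [0.003, -0.0, -1.0]]
ft_force: [-9.4, -0.3, -2.0]
grip_width: 0.681
grip_force: 67.2
```

```bash
python3 st.py
```

```text
11.75 [0.5263 0.302  0.1723] yaw 171.22491435332327 F [-9.4023 -0.3291 -1.9851] M [ 0.3601  1.1407 -0.1249] tau6 0.231656595133245 [ 0.3275  0.5409  1.3168  0.0016  1.2868 -1.0906] 0.6811075019794993 67.24382042884827
```

Call:
arm_command(targets=[[[0.0005, 0, -0.0001, 0, 0, -2], [0, 0, -0.0001, 0, 0, -2], [0, 0, -0.0001, 0, 0, -2], [0, 0, -0.0001, 0, 0, -2]]])

```text
t: 12.25
tcp_pos: [0.5262, 0.302, 0.1726]
ee_rot: [[-1.0, 0.014, -0.002], [0.014, 1.0, 0.001], [0.002, 0.0, -1.0]]
ft_force: [-5.0, -0.8, -3.5]
grip_width: 0.68
grip_force: 67.1
```

```bash
python3 st.py
```

```text
12.25 [0.5262 0.302  0.1726] yaw 179.20157495328516 F [-5.0058 -0.8325 -3.5   ] M [ 0.3367  0.7307 -0.309 ] tau6 0.09076707065105438 [ 0.3275  0.54    1.3175  0.0013  1.2863 -1.2297] 0.6800596559395234 67.06935524940491
```

Call:
arm_command(targets=[[[0, 0, -0.0001, 0, 0, -1.5], [0, 0, -0.0001, 0, 0, -1.5]]])

```text
t: 12.5
tcp_pos: [0.5262, 0.3019, 0.1727]
ee_rot: [[-0.999, -0.038, -0.003], [-0.038, 0.999, 0.0], [0.003, 0.001, -1.0]]
ft_force: [-5.4, -0.8, -4.1]
grip_width: 0.685
grip_force: 67.0
```

```bash
python3 st.py
```

```text
12.5 [0.5262 0.3019 0.1727] yaw -177.8104371377905 F [-5.4161 -0.8318 -4.1163] M [ 0.3521  0.7001 -0.3522] tau6 -0.06258595967665315 [ 0.3275  0.54    1.3173  0.0013  1.2866 -1.2819] 0.6850126290728631 67.01125860214233
```

Call:
arm_command(targets=[[[0, 0, -0.0001, 0, 0, -1.5]]])

```text
t: 12.62
tcp_pos: [0.5262, 0.3019, 0.1727]
ee_rot: [[-0.998, -0.064, -0.003], [-0.064, 0.998, 0.0], [0.003, 0.001, -1.0]]
ft_force: [-4.3, -1.7, -4.7]
grip_width: 0.682
grip_force: 67.0
```

```bash
python3 st.py
```

```text
12.625 [0.5262 0.3019 0.1727] yaw -176.3100188440746 F [-4.2677 -1.6839 -4.6912] M [ 0.3271  0.7128 -0.393 ] tau6 -0.1311121042817831 [ 0.3275  0.54    1.3172  0.0012  1.2868 -1.3081] 0.6818940519517973 66.9778847694397
```

Call:
arm_command(targets=[[[0, 0, 0, 0, 0, 0], [0, 0, 0, 0, 0, 0], [0, 0, 0, 0, 0, 0], [0, 0, 0, 0, 0, 0], [0, 0, -0.01, 0, 0, 0], [0, 0, -0.02, 0, 0, 0], [0, 0, -0.03, 0, 0, 0], [0, 0, -0.03, 0, 0, 0], [0, 0, 0, 0, 0, 6], [0, 0, 0, 0, 0, 6], [0, 0, 0, 0, 0, 0]]], fingers=1)

```text
t: 14.0
tcp_pos: [0.5271, 0.3019, 0.2639]
ee_rot: [[-0.99, 0.142, 0.001], [0.142, 0.99, 0.0], [-0.001, 0.0, -1.0]]
ft_force: [0.3, 0.2, 1.0]
grip_width: 1.006
grip_force: 0.0
```

Run:
```python
from h import *
s=arm.sense();R=s['ee_rot'];print(s['tcp_pos'],R,s['ft_force'],s['grip_width'])
print(R.T@(np.array([.4479,.3148,.24])-s['tcp_pos']))
for n,(x,y,w,h) in dict(top=(140,165,130,120),side=(180,200,160,150)).items():
    cv2.imwrite(f"pics/{n}2.png",cv2.resize(arm.camera(n)[y:y+h,x:x+w,::-1],None,fx=4,fy=4,interpolation=cv2.INTER_CUBIC))
```

```text
[0.5271 0.3019 0.2639] [[-0.9899  0.142   0.0008]
 [ 0.142   0.9899  0.0002]
 [-0.0007  0.0004 -1.    ]] [0.2635 0.1511 1.0014] 1.00573819895186
[0.0802 0.0016 0.0238]
```

View pics/side2.png

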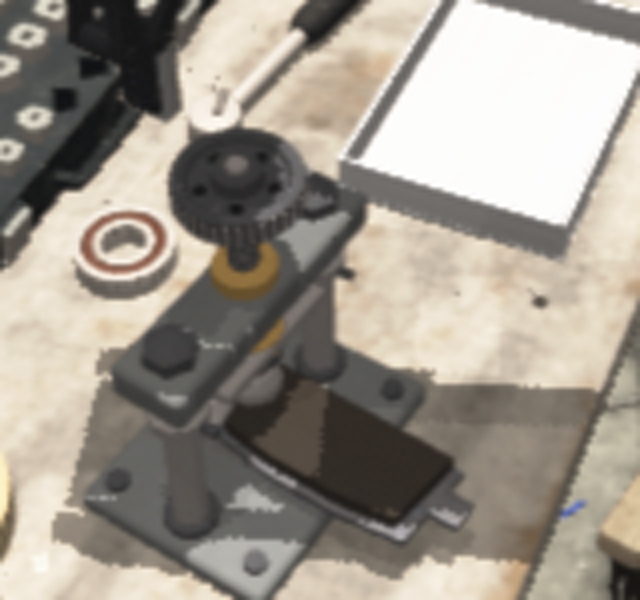

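The wheel has risen: hub is now at crop (237,165), and the screw shows below it. The foot is clear of the pad. Moving to the pad.

Call:
arm_command(targets=[[[0.03, 0.0008, 0, 0, 0, 0], [0.03, 0.0008, 0, 0, 0, 0], [0.02, 0, 0, 0, 0, 0], [0, 0, 0.04, 0, 0, 0], [0, 0, 0.04, 0, 0, 0], [0, 0, 0.04, 0, 0, 0], [0, 0, 0.04, 0, 0, 0], [0, 0, 0.03, 0, 0, 0], [0, 0, 0.02, 0, 0, 0], [0, 0, 0.01, 0, 0, 0], [0, 0, 0.01, 0, 0, 0], [0, 0, 0.01, 0, 0, 0], [0, 0, 0.01, 0, 0, 0], [0, 0, 0, 0, 0, 0]]])

```text
t: 15.85
tcp_pos: [0.4477, 0.3147, 0.0125]
ee_rot: [[-0.99, 0.143, -0.001], [0.143, 0.99, -0.0], [0.001, -0.001, -1.0]]
ft_force: [-0.4, -0.1, 0.1]
grip_width: 1.004
grip_force: 0.0
```

Run:
```python
from h import *
s=arm.sense();print(s['tcp_pos'],s['ft_force'])
for n,(x,y,w,h) in dict(top=(140,165,130,120),side=(200,230,150,140)).items():
    cv2.imwrite(f"pics/{n}3.png",cv2.resize(arm.camera(n)[y:y+h,x:x+w,::-1],None,fx=4,fy=4,interpolation=cv2.INTER_CUBIC))
```

```text
[0.4477 0.3147 0.0125] [-0.4217 -0.1488  0.0504]
```

View pics/side3.png

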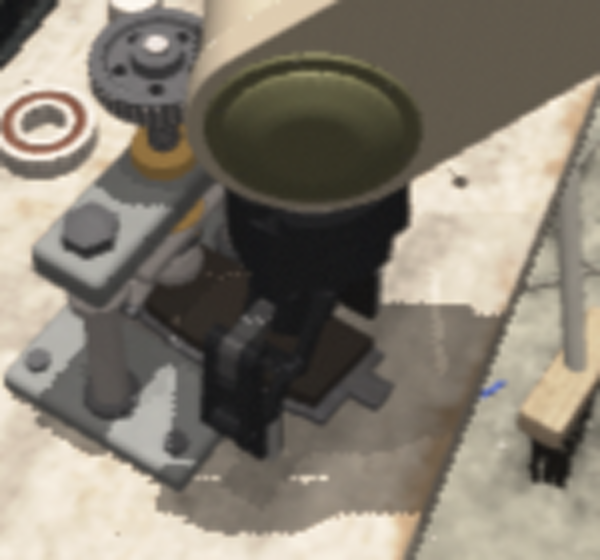

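The gripper straddles the pad, with the near finger at (245,400), and clears the press. Closing now.

Call:
arm_command(targets=[[[0, 0, 0, 0, 0, 0], [0, 0, 0, 0, 0, 0], [0, 0, 0, 0, 0, 0], [0, 0, 0, 0, 0, 0], [0, 0, 0, 0, 0, 0], [0, 0, 0, 0, 0, 0], [0, 0, 0, 0, 0, 0]]], fingers=0)

```text
t: 16.82
tcp_pos: [0.4482, 0.3149, 0.0141]
ee_rot: [[-0.99, 0.143, 0.001], [0.143, 0.99, 0.0], [-0.001, 0.0, -1.0]]
ft_force: [-3.2, -3.2, 7.3]
grip_width: 0.578
grip_force: 60.5
```

```bash
python3 st.py
```

```text
16.825 [0.4482 0.3149 0.0141] yaw 171.7990139133772 F [-3.1833 -3.2192  7.3026] M [-0.2658  0.322   0.0289] tau6 0.027350244345143437 [ 0.3985  0.6273  1.6484 -0.0002  0.8653 -1.029 ] 0.5779633163369932 60.53895763536275
```

Call:
arm_command(targets=[[[0, 0, -0.0015, 0, 0, 0], [0.005, 0, 0, 0, 0, 0], [0.005, 0, 0, 0, 0, 0], [0.006, 0, 0, 0, 0, 0], [0.006, 0, 0, 0, 0, 0], [0, 0, 0, 0, 0, 0]]])

```text
t: 17.58
tcp_pos: [0.4257, 0.3181, 0.0147]
ee_rot: [[-0.99, 0.142, -0.001], [0.142, 0.99, -0.0], [0.001, -0.0, -1.0]]
ft_force: [-0.1, -0.7, -0.8]
grip_width: 0.576
grip_force: 61.9
```

```bash
python3 st.py
```

```text
17.575 [0.4257 0.3181 0.0147] yaw 171.815013982454 F [-0.0669 -0.7098 -0.8215] M [0.0708 0.0889 0.001 ] tau6 0.035797746386379004 [ 0.4211  0.6     1.6987  0.0001  0.8435 -1.0069] 0.5758636788479217 61.922940560016286
```

Call:
arm_command(targets=[[[0, 0, 0, 0, 0, 0], [0, 0, 0, 0, 0, 0], [0, 0, 0, 0, 0, 0], [0, 0, 0, 0, 0, 0], [0, 0, -0.001, 0, 0, 0], [-0.011, 0, 0, 0, 0, 0], [-0.011, 0, 0, 0, 0, 0], [0, 0, 0, 0, 0, 0]]], fingers=1)

```text
t: 18.58
tcp_pos: [0.4491, 0.3146, 0.0156]
ee_rot: [[-0.99, 0.144, 0.001], [0.144, 0.99, 0.0], [-0.0, 0.0, -1.0]]
ft_force: [-0.4, 0.6, 0.2]
grip_width: 0.996
grip_force: 0.0
```

Call:
arm_command(targets=[[[0, 0, 0, 0, 0, 0], [0, 0, 0, 0, 0, 0], [0, 0, 0, 0, 0, 0], [0, 0, 0, 0, 0, 0], [0, 0, 0, 0, 0, 0], [0, 0, 0, 0, 0, 0], [0, 0, 0, 0, 0, 0]]], fingers=0)

```text
t: 19.45
tcp_pos: [0.4478, 0.315, 0.0161]
ee_rot: [[-0.99, 0.143, -0.0], [0.143, 0.99, 0.0], [0.0, 0.0, -1.0]]
ft_force: [-1.8, -0.9, 4.4]
grip_width: 0.598
grip_force: 61.7
```

Run:
```python
from h import *
import st
for n,(x,y,w,h) in dict(side=(200,230,150,140)).items():
    cv2.imwrite(f"pics/{n}4.png",cv2.resize(arm.camera(n)[y:y+h,x:x+w,::-1],None,fx=4,fy=4,interpolation=cv2.INTER_CUBIC))
```

```text
19.45 [0.4478 0.315  0.0161] yaw 171.8031063542313 F [-1.7897 -0.9194  4.3808] M [-0.0843  0.3498 -0.0711] tau6 -0.025153130991384387 [ 0.3989  0.6237  1.6479  0.0001  0.87   -1.0289] 0.5978524732661056 61.723623098951066
```

View pics/side4.png

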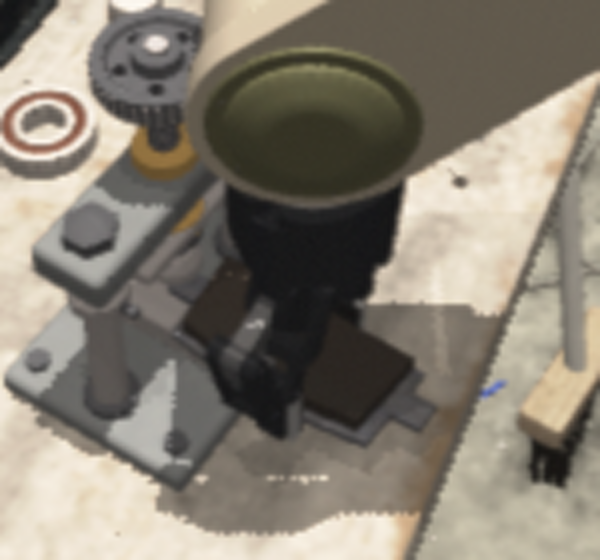

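The pad is held near its middle (50.8 mm) and half drawn out. The fingers reach too far below it to lay it down in the tray, so I'll regrip 7.5 mm higher.

Call:
arm_command(targets=[[[0, 0, 0, 0, 0, 0], [0, 0, 0, 0, 0, 0], [0, 0, 0, 0, 0, 0], [0, 0, -0.0035, 0, 0, 0], [0, 0, -0.0045, 0, 0, 0], [0, 0, 0, 0, 0, 0]]], fingers=0.8)

```text
t: 20.25
tcp_pos: [0.4483, 0.315, 0.0242]
ee_rot: [[-0.99, 0.143, 0.001], [0.143, 0.99, 0.0], [-0.001, 0.0, -1.0]]
ft_force: [0.2, 0.2, -0.3]
grip_width: 0.802
grip_force: 0.0
```

Call:
arm_command(targets=[[[0, 0, 0, 0, 0, 0], [0, 0, 0, 0, 0, 0], [0, 0, 0, 0, 0, 0], [0, 0, 0, 0, 0, 0], [0, 0, 0, 0, 0, 0], [0, 0, 0, 0, 0, 0]]], fingers=0)

```text
t: 21.0
tcp_pos: [0.4481, 0.3149, 0.0243]
ee_rot: [[-0.99, 0.143, 0.0], [0.143, 0.99, 0.0], [-0.0, 0.0, -1.0]]
ft_force: [-2.2, -0.4, 8.0]
grip_width: 0.591
grip_force: 61.3
```

```bash
python3 st.py
```

```text
21.0 [0.4481 0.3149 0.0243] yaw 171.78789096831628 F [-2.2414 -0.3972  8.0402] M [-0.2082  0.365  -0.1106] tau6 -0.06605833070352674 [ 0.3986  0.6105  1.644  -0.      0.8868 -1.0288] 0.590984852539835 61.288523346438524
```

Call:
arm_command(targets=[[[0, 0, -0.001, 0, 0, 0], [0.003, 0, -0.001, 0, 0, 0], [0.005, 0, -0.0005, 0, 0, 0], [0.008, 0, 0, 0, 0, 0], [0.01, 0, 0, 0, 0, 0], [0.01, 0, 0, 0, 0, 0], [0.01, 0, 0, 0, 0, 0], [0.01, 0, 0, 0, 0, 0], [0.01, 0, 0, 0, 0, 0], [0.006, 0, 0, 0, 0, 0], [0, 0, 0, 0, 0, 0]]])

```text
t: 22.38
tcp_pos: [0.3765, 0.3253, 0.0262]
ee_rot: [[-0.99, 0.142, 0.0], [0.142, 0.99, 0.0], [-0.0, 0.0, -1.0]]
ft_force: [0.5, 0.4, -1.4]
grip_width: 0.595
grip_force: 62.5
```

Run:
```python
from h import *
import st
a=cv2.resize(arm.camera("side")[225:375,200:360,::-1],(400,375),interpolation=cv2.INTER_CUBIC)
b=cv2.resize(arm.camera("top")[165:315,140:300,::-1],(400,375),interpolation=cv2.INTER_CUBIC)
cv2.imwrite("pics/5.png",np.hstack([a,b]))
```

```text
22.375 [0.3765 0.3253 0.0262] yaw 171.81198169268964 F [ 0.5318  0.399  -1.4449] M [ 0.0556  0.0474 -0.025 ] tau6 0.04343940527178347 [ 0.4766  0.5243  1.7973  0.      0.82   -0.9513] 0.5945883752302167 62.495429647915444
```

View pics/5.png

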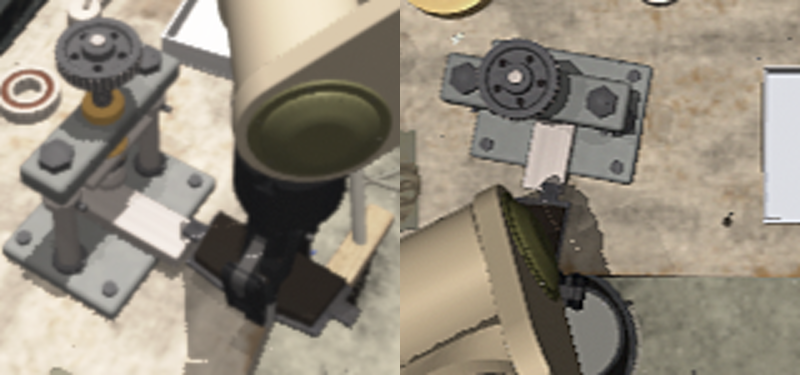

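The pad hangs level in the grip, clear of the press. Now I lift it, turn it to the tray's direction, and refine the tray's pose.

Call:
arm_command(targets=[[[0, 0, -0.015, 0, 0, 0], [0, 0, -0.03, 0, 0, 0], [0, 0, -0.03, 0, 0, 0], [0, 0, 0, 0, 0, 0]]])

```text
t: 22.98
tcp_pos: [0.378, 0.3257, 0.1037]
ee_rot: [[-0.99, 0.143, 0.005], [0.143, 0.99, 0.002], [-0.004, 0.003, -1.0]]
ft_force: [0.5, -0.9, -2.7]
grip_width: 0.593
grip_force: 63.0
```

Run:
```python
from h import *
import st
F=lambda x,y:((x+.5)*.7-.5,(y+.5)*.7-.5)
t=[("top",(.07,.1,.03),F(408,274)),("top",(.07,-.1,.03),F(537,273)),("top",(-.07,-.1,.03),F(537,363)),("top",(-.07,.1,.03),F(408,363))]
print(*fit(t,[.5,.02,0]))
im=arm.camera("top");m=((im.min(2)>200)*255).astype(np.uint8);m[:,:270]=0;m[:180]=0;m[270:]=0;m[:,390:]=0
c=max(cv2.findContours(m,0,2)[0],key=cv2.contourArea);r=cv2.minAreaRect(c);print(r)
print([ray("top",p,.003)[:2] for p in cv2.boxPoints(r)])
im=arm.camera("side")
m=((im.min(2)>200)*255).astype(np.uint8);m[:190]=0;m[262:]=0;m[:,:262]=0;m[:,350:]=0
c=max(cv2.findContours(m,0,2)[0],key=cv2.contourArea);q=cv2.approxPolyDP(c,6,True)[:,0];print(q)
print([ray("side",p,.003)[:2] for p in q])
cv2.imwrite("pics/6.png",np.hstack([cv2.resize(im[180:280,250:350,::-1],(400,400),interpolation=cv2.INTER_CUBIC),cv2.resize(arm.camera("top")[180:265,278:378,::-1],(400,400),interpolation=cv2.INTER_CUBIC)]))
```

```text
22.975 [0.378  0.3257 0.1037] yaw 171.78617765338853 F [ 0.4739 -0.918  -2.6753] M [-0.0105  0.0596 -0.0391] tau6 5.391018362388422e-05 [ 0.476   0.3977  1.7418 -0.      0.9969 -0.9514] 0.5927587062737613 63.00389632197039
[0.4971 0.0187 0.0076] [[-0.2402 -0.6569]
 [-0.4347  0.0486]
 [ 1.2716  0.4053]
 [-0.1731  0.0951]]
((327.9999694824219, 224.0), (85.99998474121094, 57.99999237060547), -0.0)
[array([0.4292, 0.1183]), array([0.5615, 0.1192]), array([ 0.5631, -0.0769]), array([ 0.4313, -0.0745])]
[[291 205]
 [268 240]
 [294 247]]
[array([ 0.5663, -0.0507]), array([0.5684, 0.0935]), array([0.5021, 0.0903])]
```

View pics/6.png

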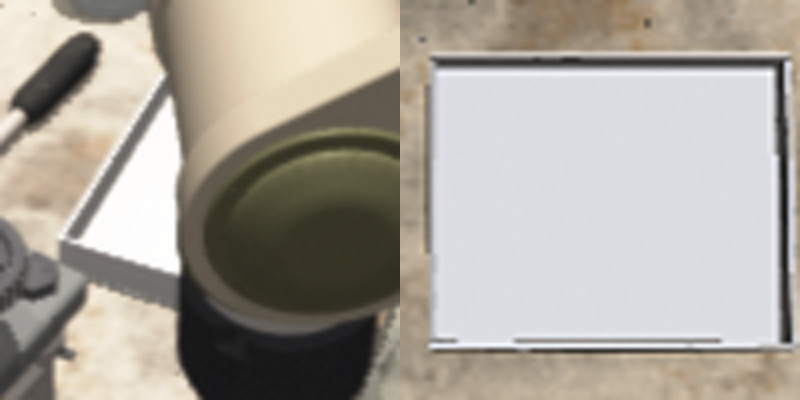

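Tray in the top crop: rim corners at about (430,54) and (790,350), which puts its centre at (0.4965, 0.0195) and nearly square to the base frame. Turning and moving over.

Call:
arm_command(targets=[[[0, 0, 0, 0, 0, 10], [0, 0, 0, 0, 0, 10], [0, 0, 0, 0, 0, 10], [0, 0, 0, 0, 0, 10], [0, 0, 0, 0, 0, 10], [0, 0, 0, 0, 0, 10], [0, 0, 0, 0, 0, 10], [0, 0, 0, 0, 0, 10], [0, 0, 0, 0, 0, 1.4], [0, 0, 0, 0, 0, 0]]])

```text
t: 24.38
tcp_pos: [0.3766, 0.325, 0.1007]
ee_rot: [[-0.01, 1.0, -0.001], [1.0, 0.01, -0.001], [-0.0, -0.001, -1.0]]
ft_force: [-0.0, -0.6, -1.9]
grip_width: 0.595
grip_force: 63.0
```

Call:
arm_command(targets=[[[-0.015, 0.002, 0, 0, 0, 0], [-0.03, 0.004, 0, 0, 0, 0], [-0.03, 0.004, 0, 0, 0, 0], [-0.03, 0.004, 0, 0, 0, 0], [-0.03, 0.004, 0, 0, 0, 0], [-0.03, 0.02, 0, 0, 0, 0], [-0.03, 0.02, 0, 0, 0, 0], [-0.03, 0.02, 0, 0, 0, 0], [-0.03, 0.02, 0, 0, 0, 0], [-0.025, 0.015, 0, 0, 0, 0], [-0.014, 0.0055, 0, 0, 0, 0], [0, 0, 0, 0, 0, 0]]])

```text
t: 25.88
tcp_pos: [0.4969, 0.0313, 0.1011]
ee_rot: [[-0.006, 1.0, -0.0], [1.0, 0.006, 0.0], [0.0, -0.0, -1.0]]
ft_force: [0.0, 1.2, -1.8]
grip_width: 0.6
grip_force: 63.0
```

Run:
```python
from h import *
import st
a=cv2.resize(arm.camera("side")[180:330,230:390,::-1],(400,375),interpolation=cv2.INTER_CUBIC)
b=cv2.resize(arm.camera("top")[165:315,250:410,::-1],(400,375),interpolation=cv2.INTER_CUBIC)
cv2.imwrite("pics/7.png",np.hstack([a,b]))
```

```text
25.875 [0.4969 0.0313 0.1011] yaw 90.34494035072395 F [ 0.0395  1.247  -1.7947] M [ 0.0324  0.009  -0.0008] tau6 -0.17156568355858326 [-0.1728  0.4022  1.7432  0.      0.9966 -0.1788] 0.6000755289486331 63.009769142263394
```

View pics/7.png

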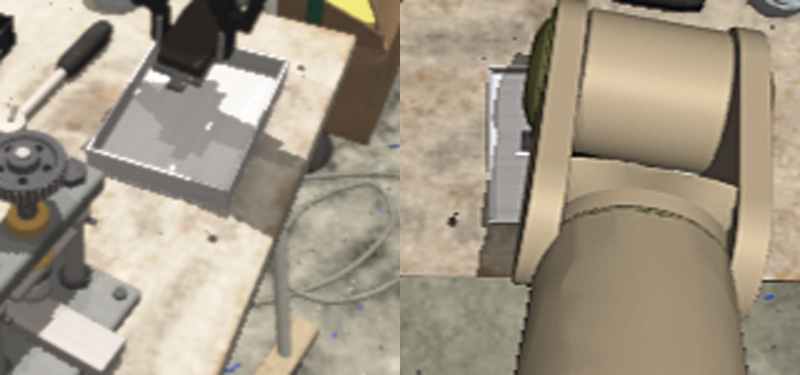

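Call:
arm_command(targets=[[[0, 0, 0.02, 0, 0, 0], [0, 0, 0.02, 0, 0, 0], [0, 0, 0.02, 0, 0, 0], [0, 0, 0.015, 0, 0, 0], [0, 0, 0.01, 0, 0, 0], [0, 0, 0.007, 0, 0, 0], [0, 0, 0, 0, 0, 0]]])

```text
t: 26.85
tcp_pos: [0.4972, 0.032, 0.0091]
ee_rot: [[-0.007, 1.0, -0.0], [1.0, 0.007, 0.0], [0.0, -0.0, -1.0]]
ft_force: [0.0, 0.9, -2.0]
grip_width: 0.594
grip_force: 63.0
```

Run:
```python
from h import *
import st
print(ray("side",(300.8,214.8),.113))
```

```text
26.85 [0.4972 0.032  0.0091] yaw 90.39833500976239 F [ 0.0369  0.8742 -1.9836] M [ 0.0622 -0.0158  0.002 ] tau6 0.00017684342310531065 [-0.1713  0.5571  1.8023 -0.      0.7825 -0.1782] 0.5940576152985233 63.00614691022929
[0.4884 0.094  0.113 ]
```

Call:
arm_command(targets=[[[0, 0, 0.003, 0, 0, 0], [0, 0, 0.003, 0, 0, 0], [0, 0, 0.002, 0, 0, 0], [0, 0, 0.001, 0, 0, 0], [0, 0, 0, 0, 0, 0]]])

```text
t: 27.48
tcp_pos: [0.4973, 0.032, 0.0002]
ee_rot: [[-0.007, 1.0, -0.0], [1.0, 0.007, -0.0], [-0.0, -0.0, -1.0]]
ft_force: [-0.3, -0.4, -1.9]
grip_width: 0.592
grip_force: 63.0
```

Call:
arm_command(targets=[[[0, 0, 0.001, 0, 0, 0], [0, 0, 0, 0, 0, 0]]])

```text
t: 27.72
tcp_pos: [0.4974, 0.032, -0.0]
ee_rot: [[-0.007, 1.0, 0.0], [1.0, 0.007, -0.0], [-0.0, 0.0, -1.0]]
ft_force: [-2.6, -0.6, 8.4]
grip_width: 0.593
grip_force: 68.8
```

Contact with the floor (8 N). Releasing.

Call:
arm_command(targets=[[[0, 0, -0.0005, 0, 0, 0], [0, 0, 0, 0, 0, 0], [0, 0, 0, 0, 0, 0], [0, 0, 0, 0, 0, 0], [0, 0, -0.01, 0, 0, 0], [0, 0, -0.03, 0, 0, 0], [0, 0, -0.05, 0, 0, 0], [0, 0, -0.05, 0, 0, 0], [0, 0, -0.05, 0, 0, 0], [0, -0.04, 0, 0, 0, 0], [0, -0.05, 0, 0, 0, 0], [0, -0.05, 0, 0, 0, 0], [0, 0, 0, 0, 0, 0], [0, 0, 0, 0, 0, 0]]], fingers=0.8)

```text
t: 29.48
tcp_pos: [0.3579, 0.0309, 0.1904]
ee_rot: [[-0.007, 1.0, 0.002], [1.0, 0.007, -0.0], [-0.0, 0.002, -1.0]]
ft_force: [0.3, -0.5, 0.5]
grip_width: 0.799
grip_force: 0.0
```

Run:
```python
from h import *
import st
a=cv2.resize(arm.camera("side")[180:330,230:390,::-1],(400,375),interpolation=cv2.INTER_CUBIC)
b=cv2.resize(arm.camera("top")[165:315,250:410,::-1],(400,375),interpolation=cv2.INTER_CUBIC)
cv2.imwrite("pics/8.png",np.hstack([a,b]))
```

```text
29.475 [0.3579 0.0309 0.1904] yaw 90.38135530073033 F [ 0.3457 -0.5394  0.475 ] M [ 0.0247 -0.0193  0.0242] tau6 -0.006991894624661654 [-0.2437 -0.0217  2.0029  0.      1.1585 -0.2503] 0.7993369415598971 0.0
```

View pics/8.png

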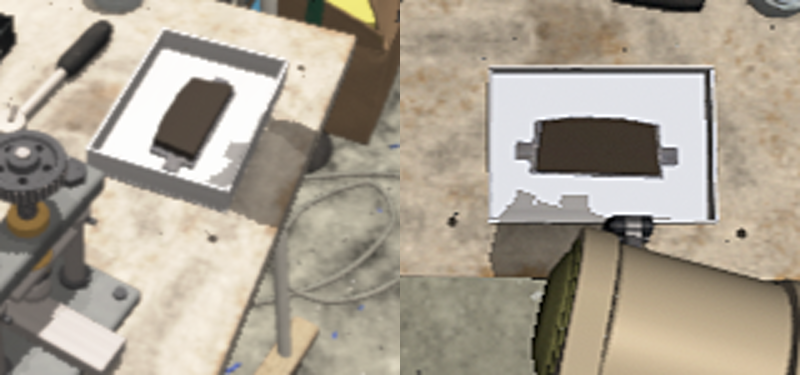

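The pad lies flat in the tray: ears at columns 515 and 678, rows 117–177, against a floor of 490–710 by 70–222. It is centred within about 2 mm.

```bash
python3 -c "
from workcell import arm
print(arm.close_job())"
```

```text
the job is handed in; nothing more can be done
None
```

I wound the press open until the spindle was firmly up against its stop, at about 0.25 N m over the drag. I then drew the pad out and laid it flat in the middle of the tray, and handed the job in at about 30 s.

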